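Close the dust filter box: break the lid stay and lower the lid

ROBOT

A 6-joint arm with a two-finger parallel gripper is mounted at the origin on the work surface. World frame = base frame: x ahead of the robot, y to its left, z up, the work surface at z = 0. Lengths are in mm, angles in degrees, forces in N, time in s.
With the tool pointing down it reaches from about 375 to 975 mm from the base axis. Payload 3.8 kg.
Tool frame: the origin (TCP) lies on the centre line of the jaws, within the pads' length; the fingertips stand 19 mm ahead of it and the grasp point (between the pads) is the TCP; z points along the fingers, y is the direction in which the jaws open and shut (so a half turn about z gives the same grasp; the last joint's range is limited). The gripper opens to 85 mm and grips with 20 to 120 N. Pads are 22 mm wide; open, the fingers measure 114 mm over their backs; the gripper's body (76 mm by 85 mm) begins 54 mm behind the grasp point. The pads swing forward as they close: fully open they stand 13 mm farther back than shut.
Start: joints at [70.136, 15.12, 91.902, -0, 72.978, -2.114], TCP at [205.784, 642.862, 250.28] pointing down, gripper open.
Joint ranges: [-150.88, 150.88], [-54.13, 125.18], [17.81, 147.31], [-75.09, 255.09], [0, 152.58], [-146.25, 146.25]. Speed limits (degrees/s): [147.25, 147.25, 180, 180, 180, 180].

INTERFACE

Orientations are given as [roll, pitch, yaw] about the fixed x, y, z axes, in that order (R = Rz(yaw) Ry(pitch) Rx(roll)).
In Python, from workcell import state, camera, camera_model, job_done gives the robot as it stands. The module is installed in compiled form; this text tells all that it offers.
- The arm moves only by the tool servo_tool, never from a script. Its argument "increments" is text: rows parted by semicolons, each of 4 numbers parted by spaces: the shift along the tool's x, y, z in m, then the turn about the tool's z in degrees. In form: dx dy dz turn; .... A call has 1 to 10 rows; each row is the pose to reach, as a shift and turn from the pose commanded when the call began, along the tool's axes at that moment; what a row does not reach only later rows make up. A row lasts 1/8 s, in which the tool goes at most 62.5 mm and 10.7 degrees, less where a joint would pass 70% of its speed; a pose out of reach is approached as far as the arm can. A call with a gripper value outside its range is refused whole. "gripper" is the opening, from -1 (shut) to 1 (fully open), so that 0 is half open, set as the call begins (left out, the last holds). The fingers move at their own pace and stop on an object; "newtons" is the grip in N (left out, the last holds). Time passes only in rows, so rows that repeat a pose let the fingers close. It gives the time, the measured TCP pose, the force and the opening at its end, in the units of the state.
- state(): the state, without advancing time (a new reading comes with each control period).
- camera(name): name is "side" or "top" or "wrist"; returns the picture (400x640x3 uint8, blue, green, red); there is no depth.
- camera_model(name): a dict with "camera_matrix" (3x3 intrinsics, pixels), "xyz" and "rotation" of the camera in the world; the wrist camera has in their place "mount" (4x4, takes a point from camera to tool coordinates, whose origin is the TCP and whose axes are the flange's). Camera axes: x right, y up, looking along -z (the intrinsics and any distortion apply to the point x, -y, -z); pixel columns grow to the right and rows downward; lengths in mm; the calibration is good to about 2 mm. A picture is of the moment at which its call begins: read the wrist's pose just before it. camera_model takes no time and is no camera call.
- job_done(): hands the job in, once; it reports no verdict.
The state is a dict: "t": time; "qpos": joint angles; "joint_vel": joint speeds; "effort": joint torques, N m; "tool_pos": TCP position; "orientation": TCP orientation; "contact_force": force on the tool from outside, world axes, zero at the start; "moment": the same for the moment, N m; "grip_width": finger opening in mm.
Only numpy, scipy, OpenCV 4.12 (cv2) and the standard library are available. Lean on these libraries where they do the work, as an engineer would, in place of code of your own. Each camera call takes 0.05 s, during which the arm holds its last target. There are 200 camera calls.

TASK

The lid of the dust extractor's filter box is held open by a locked folding stay. Break the stay at its knuckle while the lid is still up, then lower the lid gently, without ever letting it drop or slam, until it is fully shut. Leave the other things in and around the box where they are.

Things in the scene. Friction and masses are not known exactly. Their poses are not given: they have to be found in the camera images.
- filter_box: grey sheet-metal filter box of the dust extraction, fixed to the bench: 210 mm deep (its x, away from the robot at yaw 0), 300 wide (its y), 100 high, open on top, duct elbow on its -y side, paper filter cartridge inside. Origin: centre of its underside, on the bench. x points from its front to its hinge side, z up.
- hinge_mid (a point): middle of the lid's hinge line, along the box's far top edge: at x +105, y 0, z +104 mm in the box's frame; the line runs along the box's y
- lid_bar (a point): middle of the lid's round steel pull bar (12 mm diameter, 130 long, parallel to the hinge line), on two brackets 110 mm apart, 32 mm clear of the lid's free edge; the middle 80 mm are free to grasp. It moves on a circle of 250 mm radius about the hinge line: about 335 mm above the bench at the start, 107 mm with the lid shut, then 40 mm out from the box's front wall.
- lid (a joint): angle of the lid, rad: 0 = shut, about 1.22 at the start (free edge up, leaning towards the robot side). Grey sheet metal, 212 x 304 x 8 mm, 0.65 to 1 kg. Hinge and stay rub: with the stay broken the lid stands while steep, but somewhere below 1 rad it falls and slams if not held, and in the last degrees it may stick ajar and need pressing down.
- knuckle (a joint): bend of the folding lid stay at its middle joint (knuckle), rad: about -0.2 = locked (past straight, against its stop, bowed up and to the box's front); 0 = straight; grows as the stay folds, to about 2.55 with the lid shut. Some 3 to 10 N at the pin break it; it passes straight after 9 mm of push, 30 mm bend it well past (0.5 rad); bent beyond 1 the lid may begin to fall. It folds down beside the box wall.
- knuckle_pin (a point): middle of the round pin (12 mm diameter, 34 long, 16 mm head) sticking out level along the box's +y from the knuckle of the steel stay. Locked, it is 146 mm above the bench, at x +4, y +189 mm in the box's frame. To break the stay push the pin square to the stay: towards the hinge side (box +x) and down, about 40 degrees below level.
- stay_stud (a point): upper end of the stay, where it pivots on the lid's +y edge, 110 mm from the hinge line. The stay is two flat steel links, 88 x 16 x 5 mm, on the box's +y side, 18 mm out from the wall; the lower one pivots on the box wall at x -45, z +74 mm in the box's frame. Locked it rises at 50 degrees towards the hinge side.
- casting0_mid (a point): turned aluminium cap, flange 48 mm across, 28 mm tall, standing on the bench in front of the box; its centre (leave alone)
- casting1_mid (a point): an equal aluminium cap, on the bench beside the stay side of the box; its centre (leave alone)
- casting2_mid (a point): an equal aluminium cap, out on the bench; its centre (leave alone)
- flange_mid (a point): steel clamping ring, 52 mm across, 10 mm thick, lying inside the box in front of the cartridge; its centre (leave alone)
- disc_mid (a point): grinding wheel, 100 mm across, 12 mm thick, lying on the bench; its centre (leave alone)
- wrench_grip (a point): spanner lying on the bench; its handle (leave alone)
- brush_grip (a point): bench brush lying on the bench; its handle (leave alone)
- tin_mid (a point): steel tin, 70 mm across, 90 mm tall, on the bench; its centre (leave alone)

How it is judged (in metres and radians):
On the way, in this order (a step that is already met when the one before it is completed fails the run):
1. the stay is broken: folded well past straight, with the lid still up (value of joint knuckle above 0.3 rad and value of joint lid above 0.8 rad), for 0.1 s.
2. the lid is shut (value of joint lid below 0.02 rad), for 0.2 s.
At the end, for the whole second after the job is handed in: the lid is shut to within 0.02 rad (5 mm at its bar) and at rest, and every other listed loose thing lies within 30 mm of where it began (value of joint lid below 0.02 rad and velocity of joint lid between -0.05 and 0.05 rad/s and distance of each of casting0_mid, casting1_mid, casting2_mid, flange_mid, disc_mid, wrench_grip, brush_grip, tin_mid from where it was at the start of the episode below 0.03 m); the robot touches nothing.
It fails at once if the lid drops or slams: it closes faster than 1.5 rad/s (0.37 m/s at its bar) (velocity of joint lid below -1.5 rad/s).
It fails at once if another loose thing is moved by more than 30 mm (not (distance of each of casting0_mid, casting1_mid, casting2_mid, flange_mid, disc_mid, wrench_grip, brush_grip, tin_mid from where it was at the start of the episode below 0.03 m)).
It also fails if it takes over 64 s, if anything falls off the work surface, if the arm or the gripper's body presses on something with over 40 N, if the wrist force passes 120 N, or if a joint passes its speed limit or range.

## Working session

There is one attempt and no reset: what is moved stays moved. The work goes in short steps, Python scripts to look and compute and a tool call to move; the robot and the scene stay as the last step left them, time stands still between calls to the robot, and variables do not carry over. Pictures are saved under pics/ and viewed, about 8 in all and at most 12, crops included, and the job is handed in when it is done.

Besides the shell and the picture viewer there is one more tool, called by a JSON object that holds its "api" and its "payload", one argument or row to a line. servo_tool: Moves the arm, as the interface text tells. Its arguments: {"type":"object","properties":{"increments":{"type":"string"},"gripper":{"type":"number"},"newtons":{"type":"number"}},"required":["increments"]}

```bash
mkdir -p pics; python3 - <<'E'
from workcell import *
import cv2,numpy as np
s=state();print(s)
for n in("side","top","wrist"):
    cv2.imwrite(f"pics/{n}0.png",camera(n));m=camera_model(n);print(n,{k:np.round(v,3).tolist() if not isinstance(v,str) else v for k,v in m.items()})
E
```

```text
{'t': 0.0, 'qpos': array([ 7.01353249e+01,  1.51706879e+01,  9.19817280e+01, -2.70591012e-04,
        7.29779283e+01, -2.11363329e+00]), 'joint_vel': array([-0.11914738,  0.06324863,  0.00494046,  0.10147077,  0.04262138,
       -0.01187836]), 'effort': array([-5.41429035e-04, -5.15123749e+01, -3.67310572e+01, -1.45737354e-04,
        1.29148556e-02, -9.08468701e-05]), 'tool_pos': array([205.55533588, 642.21015   , 248.93953314]), 'orientation': array([-1.79869735e+02, -4.54890775e-03,  1.62249033e+02]), 'contact_force': array([-0.95713654,  0.11994735, -0.68413267]), 'moment': array([ 0.0113065 , -0.02281561,  0.0318668 ]), 'grip_width': 85.28990151693947}
side {'camera_matrix': [[390.193, 0.0, 318.875], [0.0, 390.193, 193.924], [0.0, 0.0, 1.0]], 'xyz': [499.434, 873.997, 860.966], 'rotation': [54.736, 1.121, -178.758]}
top {'camera_matrix': [[477.236, 0.0, 316.328], [0.0, 477.236, 197.27], [0.0, 0.0, 1.0]], 'xyz': [263.316, -32.239, 1599.718], 'rotation': [10.093, -0.523, -89.492]}
wrist {'camera_matrix': [[323.898, 0.0, 314.841], [0.0, 323.898, 197.579], [0.0, 0.0, 1.0]], 'mount': [[0.0, 0.963, 0.268, 66.874], [1.0, -0.0, -0.0, 0.388], [-0.0, 0.268, -0.963, -124.299], [0.0, 0.0, 0.0, 1.0]]}
```

View pics/side0.png

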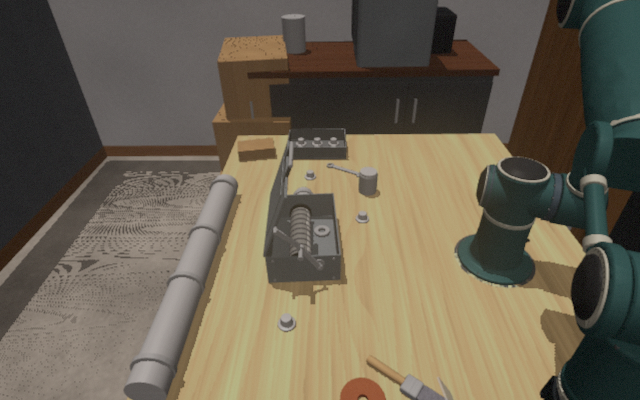

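View pics/top0.png

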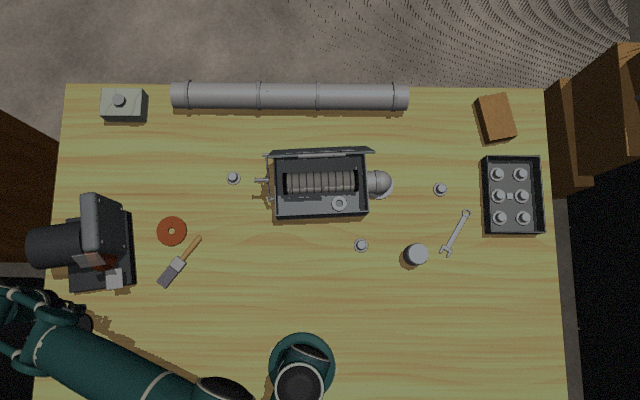

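The side view shows the box with its lid open at about (300,240). The top view shows the box at (320,183), with the stay pin on its left, +y side at about (262,181). I'll zoom in to pick the corners and the pin.

```bash
cat > h.py <<'E'
import numpy as np,cv2
from scipy.spatial.transform import Rotation as R
from workcell import *
def ray(n,u,v):
    m=camera_model(n);K=np.array(m["camera_matrix"]);d=np.linalg.inv(K)@[u,v,1]
    d=R.from_euler('xyz',m["rotation"],degrees=True).as_matrix()@(d*[1,-1,-1])
    return np.array(m["xyz"]),d/np.linalg.norm(d)
def onz(n,u,v,z):
    o,d=ray(n,u,v);return o+d*(z-o[2])/d[2]
def proj(n,p):
    m=camera_model(n);q=R.from_euler('xyz',m["rotation"],degrees=True).as_matrix().T@(np.array(p)-m["xyz"])
    q=np.array(m["camera_matrix"])@(q*[1,-1,-1]);return q[:2]/q[2]
def tri(a,b):
    (o1,d1),(o2,d2)=ray(*a),ray(*b)
    t=np.linalg.lstsq(np.c_[d1,-d2],o2-o1,rcond=None)[0];p,q=o1+t[0]*d1,o2+t[1]*d2
    return (p+q)/2,np.linalg.norm(p-q)
E
python3 - <<'E'
from h import *
t=cv2.imread("pics/top0.png");s=cv2.imread("pics/side0.png")
a=cv2.resize(t[140:225,245:400],None,fx=5,fy=5,interpolation=2)[:, :775]
cv2.imwrite("pics/topz.png",a)
b=cv2.resize(s[135:285,255:355],None,fx=4,fy=4,interpolation=2)
cv2.imwrite("pics/sidez.png",b)
print(onz("top",362,246,28),onz("top",233,178,28),onz("side",362,214,28),onz("side",287,320,28))
E
```

```text
[ 382.03211909 -195.73759897   28.        ] [606.11151409 236.79183096  28.        ] [ 390.4338073  -183.30157628   28.        ] [610.33119232 251.12780238  28.        ]
```

View pics/topz.png

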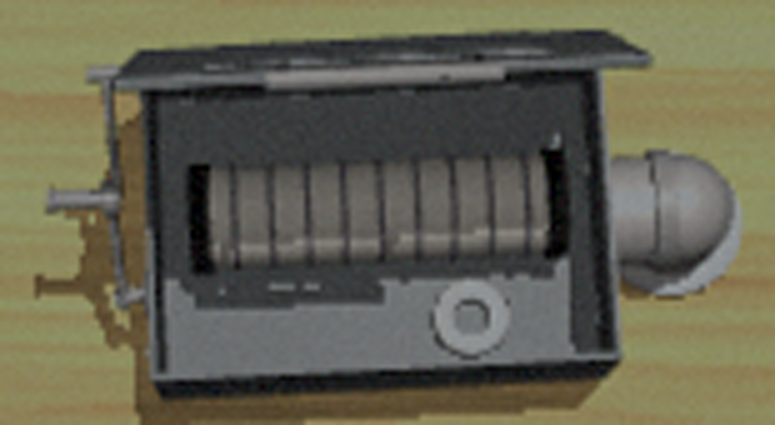

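View pics/sidez.png

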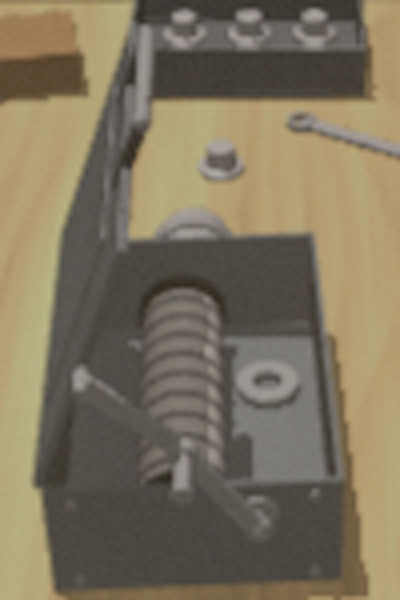

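Top crop: the rim's front corners are at about (155,378) and (619,356), and the pin runs from (50,200) to (112,200). Side crop: the near wall's top edge runs from (40,487) to (342,478), its far front corner is at (313,237), and the pin runs from (186,452) to (181,492). The bar is at about (145,75).

```bash
python3 - <<'E'
from h import *
np.set_printoptions(precision=1,suppress=True)
T=lambda x,y:("top",(x+.5)/5-.5+245,(y+.5)/5-.5+140)
S=lambda x,y:("side",(x+.5)/4-.5+255,(y+.5)/4-.5+135)
for n,a in dict(FLt=T(155,378),FRt=T(619,356),FLs=S(342,478),FRs=S(313,237)).items(): print(n,onz(*a,100))
for n,a in dict(FLb=S(338,587),BLb=S(58,592)).items(): print(n,onz(*a,0))
for n,a,b in [("FL",T(155,378),S(342,478)),("FR",T(619,356),S(313,237)),("pintip",T(50,200),S(181,490)),("pinbase",T(112,198),S(186,455)),("stud",T(100,74),S(80,378)),("lowpiv",T(128,298),S(260,520)),("barL",T(266,80),S(143,118)),("barR",T(506,73),S(146,40))]:
    print(n,*tri(a,b))
E
```

```text
FLt [471.3  85.  100. ]
FRt [ 488.4 -209.5  100. ]
FLs [472.5  87.2 100. ]
FRs [ 490.4 -201.8  100. ]
FLb [474.4  96.1   0. ]
BLb [677.5 101.7   0. ]
FL [472.   85.1  97.8] 0.8001987269185332
FR [ 489.8 -210.3   93.9] 0.9528839503962993
pintip [576.8 148.9 148.5] 2.591298646386652
pinbase [577.7 111.  144.1] 0.8559885233096499
stud [640.6 113.5 212.7] 2.7301149323193847
lowpiv [528.  105.3  77. ] 2.805090310372077
barL [601.6   9.6 343.9] 0.5672653525765857
barR [ 610.8 -121.7  330.5] 0.8544105714643753
```

The box comes out at about (586,-56) with yaw 3.6°. The pin's middle is near (578,133,146), and the bar is near (606,-56,337), which matches the expected height and radius. I'll push the pin with the outer back of the open +x finger, so the gripper body stays clear of the stay and lid.

{"api": "servo_tool", "payload": {
  "increments": "-0.0436 -0.0397 0 6.86; -0.0872 -0.0794 0 13.7; -0.1309 -0.1191 0 20.6; -0.1745 -0.1588 0 27.4; -0.2181 -0.1986 0 34.3; -0.2617 -0.2383 0 41.2; -0.3053 -0.278 0 48; -0.349 -0.3177 0 54.9; -0.3926 -0.3574 0 61.7; -0.4362 -0.3971 0 68.6",
  "gripper": 1
}}

```text
t: 1.4
tool_pos: [500.7, 129.9, 250.2]
orientation: [180.0, -0.0, 93.4]
contact_force: [0.6, 0.6, 0.1]
grip_width: 85.4
```

{"api": "servo_tool", "payload": {
  "increments": "0 0 0 0; 0 0 0 0"
}}

```text
t: 1.65
tool_pos: [499.8, 131.7, 249.9]
orientation: [-179.9, -0.0, 93.6]
contact_force: [-0.7, 0.3, -0.8]
grip_width: 85.5
```

{"api": "servo_tool", "payload": {
  "increments": "0 0 0.03 0; 0 0 0.06 0; 0 0 0.09 0; 0 0 0.107 0; 0 0 0.107 0; 0 0 0.107 0"
}}

```text
t: 2.4
tool_pos: [500.9, 132.4, 144.4]
orientation: [179.9, -0.0, 93.7]
contact_force: [0.5, 0.2, 0.7]
grip_width: 85.4
```

```bash
python3 - <<'E'
from h import *
s=state();print(s["tool_pos"],s["contact_force"])
w=camera("wrist");t=cv2.resize(camera("side")[130:290,240:400],None,fx=2.5,fy=2.5,interpolation=2)
cv2.imwrite("pics/c1.png",np.hstack([cv2.resize(w,(560,350)), t[:350,:240]]))
cv2.imwrite("pics/c1s.png",t)
E
```

```text
[500.88365516 132.35930691 144.43716389] [0.47495017 0.22778754 0.71495971]
```

View pics/c1.png

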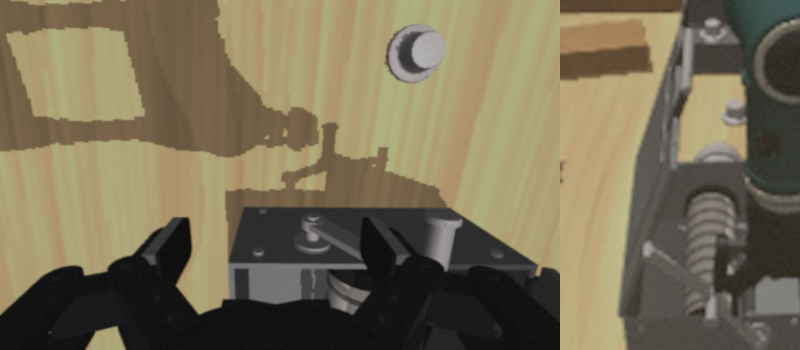

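The wrist view shows the pin with its head at (440,225), just to the right (box +x side) of the right finger, and nothing in the way. I'll approach until I feel contact.

{"api": "servo_tool", "payload": {
  "increments": "0 0.003 0 0; 0 0.006 0 0; 0 0.009 0 0; 0 0.012 0 0; 0 0.012 0 0"
}}

```text
t: 3.12
tool_pos: [512.4, 132.4, 143.2]
orientation: [-180.0, -0.0, 93.6]
contact_force: [-0.6, -0.3, 0.3]
grip_width: 85.5
```

{"api": "servo_tool", "payload": {
  "increments": "0 0.003 0 0; 0 0.006 0 0; 0 0.009 0 0; 0 0.009 0 0"
}}

```text
t: 3.62
tool_pos: [518.9, 132.8, 141.9]
orientation: [-179.7, 0.0, 93.7]
contact_force: [-5.0, -0.8, -1.1]
grip_width: 85.4
```

Contact reads about 5 N. Now I'll push along the 40° line.

{"api": "servo_tool", "payload": {
  "increments": "0 0.002 0.0015 0; 0 0.004 0.003 0; 0 0.006 0.005 0; 0 0.008 0.0065 0; 0 0.0095 0.008 0; 0 0.0095 0.008 0"
}}

```text
t: 4.38
tool_pos: [527.9, 133.4, 133.5]
orientation: [-179.6, 0.0, 93.7]
contact_force: [-5.2, 0.1, -1.8]
grip_width: 85.6
```

{"api": "servo_tool", "payload": {
  "increments": "0 0.0025 0.002 0; 0 0.005 0.0045 0; 0 0.0075 0.007 0; 0 0.01 0.0095 0; 0 0.012 0.012 0; 0 0.012 0.012 0"
}}

```text
t: 5.12
tool_pos: [538.7, 133.9, 120.7]
orientation: [-179.5, 0.0, 93.7]
contact_force: [-6.2, -0.3, -2.3]
grip_width: 85.6
```

```bash
python3 - <<'E'
from h import *
s=state();print(s["tool_pos"],s["contact_force"])
w=camera("wrist");t=camera("side")
cv2.imwrite("pics/c2.png",np.hstack([cv2.resize(w[150:400,150:600],None,fx=1.1,fy=1.1), cv2.resize(t[190:290,250:350],(275,275),interpolation=2)]))
E
```

```text
[538.71486373 133.93490902 120.67107466] [-6.19660088 -0.34916081 -2.32533883]
```

View pics/c2.png

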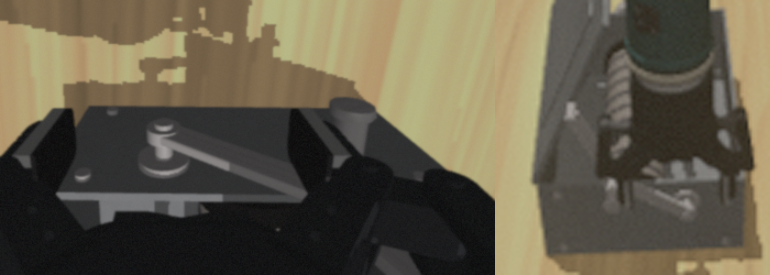

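The side crop shows the pin at about (612,195), well below the old stay line. I estimate the knuckle at about 0.4 rad, so I'll push a little further for margin and then back off.

{"api": "servo_tool", "payload": {
  "increments": "0 0.002 0.002 0; 0 0.004 0.004 0; 0 0.0045 0.005 0; 0 0.0045 0.005 0; 0 0.0045 0.005 0"
}}

```text
t: 5.85
tool_pos: [542.3, 134.1, 115.3]
orientation: [-179.4, 0.1, 93.7]
contact_force: [-7.8, -1.1, -1.7]
grip_width: 85.3
```

{"api": "servo_tool", "payload": {
  "increments": "0 -0.005 0 0; 0 -0.015 0 0; 0 -0.03 0 0; 0 -0.045 -0.02 0; 0 -0.045 -0.06 0; 0 -0.045 -0.11 0; 0 -0.045 -0.16 0; 0 -0.045 -0.21 0; 0 -0.045 -0.26 0; 0 -0.045 -0.295 0"
}}

```text
t: 7.1
tool_pos: [501.8, 131.8, 416.7]
orientation: [179.8, -0.0, 93.7]
contact_force: [0.3, -0.5, 0.6]
grip_width: 85.6
```

```bash
python3 - <<'E'
from h import *
s=state();print(s["tool_pos"],s["contact_force"])
a=camera("side");b=camera("top");cv2.imwrite("pics/s3.png",a);cv2.imwrite("pics/t3.png",b)
cv2.imwrite("pics/c3.png",np.hstack([cv2.resize(a[135:285,255:355],None,fx=3.6,fy=3.6,interpolation=2), cv2.resize(b[135:225,245:335],None,fx=4.8,fy=6,interpolation=2)]))
E
```

```text
[501.80004004 131.84781418 416.7185153 ] [ 0.26876442 -0.50450064  0.58703283]
```

View pics/c3.png

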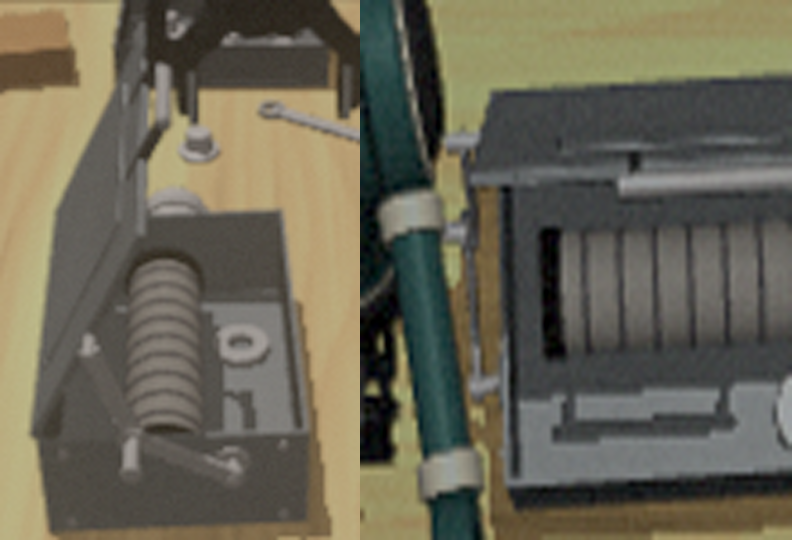

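The stay is well folded: the side crop has the pin at (131,455), and the knuckle has dropped below the straight line. The lid is still up but has lowered a bit. The bar's +y end is at about (620,184) in the top crop and (158,120) in the side crop, so I'll get the current lid angle from those.

```bash
python3 - <<'E'
from h import *
from scipy.optimize import brentq
np.set_printoptions(precision=2,suppress=True)
c=np.array([586,-56,0]);a=np.radians(3.6);ex=np.array([np.cos(a),np.sin(a),0]);ey=np.array([-ex[1],ex[0],0])
def bar(th,y=0): return c+(105-250*np.cos(th))*ex+y*ey+np.array([0,0,104+250*np.sin(th)])
p=tri(("top",299.2+.0,165.7),("side",255+158/3.6,135+120/3.6));print(p, bar(1.1,65))
o,d=ray("top",299.2,165.7);H=c+105*ex+[0,0,104]
f=lambda s:np.hypot((o+s*d-H)@ex,(o+s*d-H)[2])-250
s=brentq(f,900,1400);q=o+s*d;print("top",q,"th",np.arctan2(q[2]-104,-(q-H)@ex),"y",(q-c)@ey)
for th in(1.22,1.15,1.1,1.05,1.0,.95): print(th,bar(th),proj("top",bar(th,65)),proj("side",bar(th,65)),proj("top",bar(th,-65)))
# knuckle from pin in side
print("pin",proj("side",c+26*ex+206*ey+[0,0,124]),"seen",255+131/3.6,135+470/3.6)
E
```

```text
(array([578.99,   5.74, 328.3 ]), np.float64(3.8318365116937136)) [573.54   8.34 326.8 ]
top [576.98   5.82 328.44] th 1.114676987496806 y 62.26650612598406
1.22 [605.05 -54.8  338.77] [297.67 156.21] [290.83 165.97] [345.26 153.83]
1.15 [588.87 -55.82 332.19] [298.02 162.58] [297.22 167.9 ] [345.48 160.2 ]
1.1 [577.62 -56.53 326.8 ] [298.28 167.06] [301.66 169.51] [345.61 164.67]
1.05 [566.65 -57.22 320.86] [298.53 171.46] [305.96 171.28] [345.72 169.08]
1.0 [555.98 -57.89 314.37] [298.77 175.77] [310.13 173.23] [345.8  173.39]
0.95 [545.66 -58.54 307.35] [299.02 179.98] [314.13 175.33] [345.87 177.59]
pin [292.25 264.64] seen 291.3888888888889 265.55555555555554
```

{"api": "servo_tool", "payload": {
  "increments": "-0.05 0.017 0 0; -0.1 0.034 0 0; -0.15 0.051 0 0; -0.1936 0.0664 0 0; -0.1936 0.0664 0 0; -0.1936 0.0664 0 0; -0.1936 0.0664 0 0",
  "gripper": 0.2
}}

```text
t: 8.07
tool_pos: [580.2, -56.0, 413.2]
orientation: [-180.0, -0.0, 93.7]
contact_force: [-0.8, -1.1, 0.4]
grip_width: 50.9
```

```bash
python3 - <<'E'
from h import *
s=state();print(s["tool_pos"],s["contact_force"],s["grip_width"])
cv2.imwrite("pics/c4.png",camera("wrist"))
E
```

```text
[580.15867239 -55.98346157 413.19249741] [-0.82807409 -1.08551359  0.44919172] 50.86078959712414
```

View pics/c4.png

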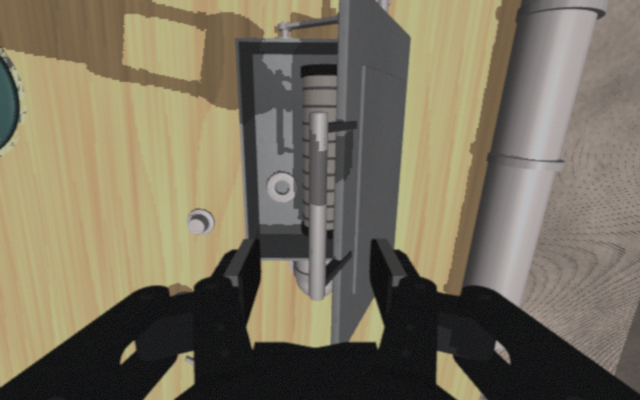

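The bar is at column 318, centred between the fingers (about 315), with its free middle under the pads. I'll descend and grasp it.

{"api": "servo_tool", "payload": {
  "increments": "0 0 0.02 0; 0 0 0.04 0; 0 0 0.06 0; 0 0 0.075 0; 0 0 0.08 0; 0 0 0.08 0"
}}

```text
t: 8.88
tool_pos: [580.7, -57.2, 333.0]
orientation: [-180.0, -0.0, 93.6]
contact_force: [-0.4, -0.3, 0.7]
grip_width: 51.1
```

{"api": "servo_tool", "payload": {
  "increments": "0 0 0 0; 0 0 0 0; 0 0 0 0; 0 0 0 0; 0 0 0 0; 0 0 0 0",
  "gripper": -1,
  "newtons": 30
}}

```text
t: 9.62
tool_pos: [581.0, -57.3, 334.1]
orientation: [179.9, 0.0, 93.6]
contact_force: [-0.8, -0.9, 5.3]
grip_width: 10.7
```

The grip holds the bar (10.7 mm). Next I'll compute the arc increments for each call.

```bash
python3 - <<'E'
import numpy as np
T=[1.113,.96,.81,.66,.51,.36,.21,.06,0.0]
for a,b in zip(T,T[1:]):
    print(a,b,"; ".join("0 %.4f %.4f 0"%(-.25*(np.cos(a)-np.cos(t))*-1*-1 if 0 else .25*(np.cos(a)-np.cos(t)),.25*(np.sin(a)-np.sin(t))) for t in np.linspace(a,b,6)[1:]))
E
```

```text
1.113 0.96 0 -0.0068 0.0035 0; 0 -0.0135 0.0072 0; 0 -0.0201 0.0111 0; 0 -0.0266 0.0152 0; 0 -0.0329 0.0195 0
0.96 0.81 0 -0.0061 0.0044 0; 0 -0.0120 0.0090 0; 0 -0.0178 0.0137 0; 0 -0.0235 0.0186 0; 0 -0.0290 0.0237 0
0.81 0.66 0 -0.0054 0.0053 0; 0 -0.0105 0.0107 0; 0 -0.0156 0.0162 0; 0 -0.0204 0.0219 0; 0 -0.0251 0.0278 0
0.66 0.51 0 -0.0045 0.0060 0; 0 -0.0088 0.0121 0; 0 -0.0130 0.0184 0; 0 -0.0169 0.0247 0; 0 -0.0207 0.0312 0
0.51 0.36 0 -0.0036 0.0066 0; 0 -0.0069 0.0133 0; 0 -0.0101 0.0201 0; 0 -0.0130 0.0270 0; 0 -0.0158 0.0340 0
0.36 0.21 0 -0.0025 0.0071 0; 0 -0.0049 0.0142 0; 0 -0.0070 0.0214 0; 0 -0.0089 0.0286 0; 0 -0.0105 0.0360 0
0.21 0.06 0 -0.0015 0.0074 0; 0 -0.0027 0.0148 0; 0 -0.0037 0.0222 0; 0 -0.0045 0.0296 0; 0 -0.0050 0.0371 0
0.06 0.0 0 -0.0002 0.0030 0; 0 -0.0003 0.0060 0; 0 -0.0004 0.0090 0; 0 -0.0004 0.0120 0; 0 -0.0004 0.0150 0
```

{"api": "servo_tool", "payload": {
  "increments": "0 -0.0068 0.0035 0; 0 -0.0135 0.0072 0; 0 -0.0201 0.0111 0; 0 -0.0266 0.0152 0; 0 -0.0329 0.0195 0; 0 -0.0329 0.0195 0",
  "newtons": 40
}}

```text
t: 10.38
tool_pos: [546.5, -59.2, 313.0]
orientation: [-179.8, -0.0, 93.6]
contact_force: [-5.5, -0.1, 2.6]
grip_width: 10.6
```

{"api": "servo_tool", "payload": {
  "increments": "0 -0.0061 0.0044 0; 0 -0.0120 0.0090 0; 0 -0.0178 0.0137 0; 0 -0.0235 0.0186 0; 0 -0.0290 0.0237 0; 0 -0.0290 0.0237 0"
}}

```text
t: 11.12
tool_pos: [517.6, -60.9, 288.6]
orientation: [-179.8, -0.0, 93.6]
contact_force: [-2.0, 1.0, -1.2]
grip_width: 10.2
```

Forces stay low, so I'll continue along the arc.

{"api": "servo_tool", "payload": {
  "increments": "0 -0.0054 0.0053 0; 0 -0.0105 0.0107 0; 0 -0.0156 0.0162 0; 0 -0.0204 0.0219 0; 0 -0.0251 0.0278 0; 0 -0.0251 0.0278 0"
}}

```text
t: 11.88
tool_pos: [492.8, -62.5, 260.8]
orientation: [-179.9, -0.0, 93.6]
contact_force: [-0.4, 3.4, -4.4]
grip_width: 10.8
```

{"api": "servo_tool", "payload": {
  "increments": "0 -0.0045 0.0060 0; 0 -0.0088 0.0121 0; 0 -0.0130 0.0184 0; 0 -0.0169 0.0247 0; 0 -0.0207 0.0312 0; 0 -0.0207 0.0312 0"
}}

```text
t: 12.62
tool_pos: [472.8, -63.7, 229.9]
orientation: [-180.0, -0.0, 93.6]
contact_force: [1.0, 5.1, -6.5]
grip_width: 10.4
```

{"api": "servo_tool", "payload": {
  "increments": "0 -0.0036 0.0066 0; 0 -0.0069 0.0133 0; 0 -0.0101 0.0201 0; 0 -0.0130 0.0270 0; 0 -0.0158 0.0340 0; 0 -0.0158 0.0340 0"
}}

```text
t: 13.38
tool_pos: [457.0, -64.8, 196.3]
orientation: [-179.9, -0.0, 93.6]
contact_force: [-0.2, 4.4, -4.6]
grip_width: 10.6
```

{"api": "servo_tool", "payload": {
  "increments": "0 -0.0025 0.0071 0; 0 -0.0049 0.0142 0; 0 -0.0070 0.0214 0; 0 -0.0089 0.0286 0; 0 -0.0105 0.0360 0; 0 -0.0105 0.0360 0"
}}

```text
t: 14.12
tool_pos: [446.4, -65.4, 160.4]
orientation: [-179.9, -0.0, 93.6]
contact_force: [0.7, 5.3, -5.2]
grip_width: 10.6
```

{"api": "servo_tool", "payload": {
  "increments": "0 -0.0010 0.0053 0; 0 -0.0020 0.0106 0; 0 -0.0030 0.0159 0; 0 -0.0037 0.0212 0; 0 -0.0042 0.0265 0; 0 -0.0046 0.0318 0; 0 -0.0050 0.0371 0; 0 -0.0050 0.0371 0"
}}

```text
t: 15.12
tool_pos: [441.0, -65.7, 123.2]
orientation: [-179.8, -0.0, 93.7]
contact_force: [-0.3, 5.7, -4.6]
grip_width: 10.4
```

{"api": "servo_tool", "payload": {
  "increments": "0 -0.0002 0.0025 0; 0 -0.0003 0.005 0; 0 -0.0004 0.0075 0; 0 -0.0004 0.0100 0; 0 -0.0004 0.0115 0; 0 -0.0004 0.0115 0"
}}

```text
t: 15.88
tool_pos: [440.4, -65.8, 111.9]
orientation: [-179.8, -0.0, 93.7]
contact_force: [-1.8, 5.2, -2.9]
grip_width: 10.5
```

{"api": "servo_tool", "payload": {
  "increments": "0 0 0.001 0; 0 0 0.002 0; 0 0 0.003 0; 0 0 0.003 0; 0 0 0.003 0"
}}

```text
t: 16.5
tool_pos: [440.3, -65.8, 108.9]
orientation: [-179.8, -0.0, 93.7]
contact_force: [-2.4, 5.5, -3.0]
grip_width: 10.6
```

{"api": "servo_tool", "payload": {
  "increments": "0 0 0.001 0; 0 0 0.002 0; 0 0 0.003 0; 0 0 0.003 0; 0 0 0.003 0"
}}

```text
t: 17.12
tool_pos: [440.4, -65.8, 107.1]
orientation: [-179.8, -0.1, 93.7]
contact_force: [-6.7, 6.4, 6.1]
grip_width: 10.5
```

{"api": "servo_tool", "payload": {
  "increments": "0 0 0.001 0; 0 0 0.002 0; 0 0 0.003 0; 0 0 0.003 0; 0 0 0.003 0"
}}

```text
t: 17.75
tool_pos: [440.4, -65.8, 106.6]
orientation: [-179.7, -0.1, 93.7]
contact_force: [-15.5, 7.5, 28.3]
grip_width: 10.5
```

```bash
python3 - <<'E'
from h import *
s=state();print(s["tool_pos"],s["contact_force"])
a=camera("side");b=camera("wrist")
cv2.imwrite("pics/c5.png",np.hstack([cv2.resize(a[175:290,250:370],None,fx=3.2,fy=3.2,interpolation=2), cv2.resize(b,None,fx=.64,fy=.92)]))
E
```

```text
[440.37453781 -65.77513784 106.60574516] [-15.4998       7.4709018   28.29614066]
```

View pics/c5.png

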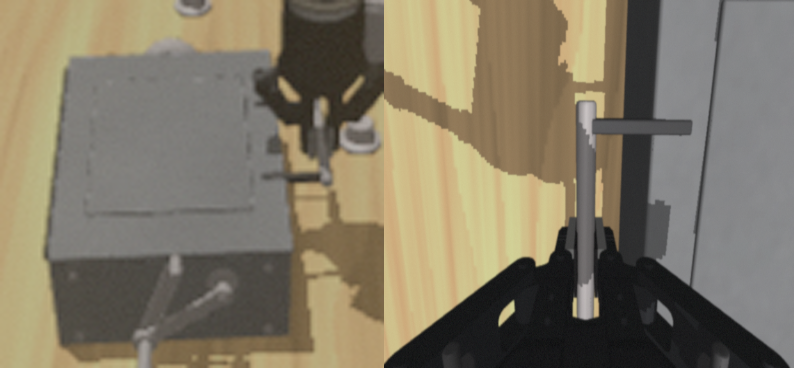

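The lid looks flat on the box with the stay folded beside the wall, and it's against a hard stop (28 N up, no more travel). I'll ease the pressure while still pressing lightly, open partly so the finger doesn't touch the lid edge, and lift away.

{"api": "servo_tool", "payload": {
  "increments": "0 0 -0.001 0; 0 0 -0.002 0; 0 0 -0.002 0; 0 0 -0.002 0"
}}

```text
t: 18.35
tool_pos: [440.3, -65.8, 106.8]
orientation: [-179.8, -0.1, 93.7]
contact_force: [-7.9, 6.3, 12.0]
grip_width: 10.3
```

{"api": "servo_tool", "payload": {
  "increments": "0 0 0 0; 0 0 0 0; 0 0 0 0; 0 0 0 0; 0 0 0 0; 0 0 0 0",
  "gripper": -0.35
}}

```text
t: 19.1
tool_pos: [441.6, -66.1, 105.4]
orientation: [-180.0, 0.0, 93.7]
contact_force: [-0.2, -0.1, -0.5]
grip_width: 27.9
```

Free of contact. Now lifting.

{"api": "servo_tool", "payload": {
  "increments": "0 0 -0.01 0; 0 0 -0.02 0; 0 0 -0.035 0; 0 0 -0.06 0; 0 0 -0.1 0; 0 0 -0.14 0; 0 0 -0.17 0; 0 0 -0.17 0; 0 0 -0.17 0"
}}

```text
t: 20.23
tool_pos: [441.2, -66.0, 275.3]
orientation: [-180.0, -0.0, 93.7]
contact_force: [0.1, -0.0, -0.6]
grip_width: 27.8
```

```bash
python3 - <<'E'
from h import *
s=state();print(s["t"],s["tool_pos"],s["contact_force"])
a=camera("side");b=camera("top");t0=cv2.imread("pics/top0.png")
cv2.imwrite("pics/c6.png",np.vstack([np.hstack([cv2.resize(x[140:290,140:480],(390,172)) for x in(t0,b)]),cv2.resize(a[150:350,240:500],(780,400))]))
# bar ends visible in the side view vs shut prediction
c=np.array([586,-56,0]);r=np.radians(3.6);ex=np.array([np.cos(r),np.sin(r),0]);ey=np.array([-ex[1],ex[0],0])
for th in(0,.03,.06):
  p=c+(105-250*np.cos(th))*ex+65*ey+[0,0,107+250*np.sin(th)];u=proj("side",p);print(th,u,(u-[240,150])*[3,2],proj("top",p))
for q in((362,246),(233,178),(440,188),(416,254),(172,231),(339,203)):
  u,v=q;print(q,cv2.absdiff(t0[v-14:v+14,u-14:u+14],b[v-14:v+14,u-14:u+14]).mean().round(1),end=" ")
E
```

```text
20.225 [441.23951    -65.97338905 275.2746008 ] [ 0.0828657  -0.0348457  -0.55715564]
0 [351.50007216 231.47597574] [334.50021649 162.95195149] [302.29902341 225.92855779]
0.03 [351.53528473 229.52915703] [334.6058542  159.05831406] [302.24976367 225.61436734]
0.06 [351.49382808 227.5725052 ] [334.48148424 155.14501039] [302.19653495 225.22552669]
(362, 246) 6.8 (233, 178) 4.1 (440, 188) 4.2 (416, 254) 4.1 (172, 231) 4.1 (339, 203) 47.0
```

View pics/c6.png

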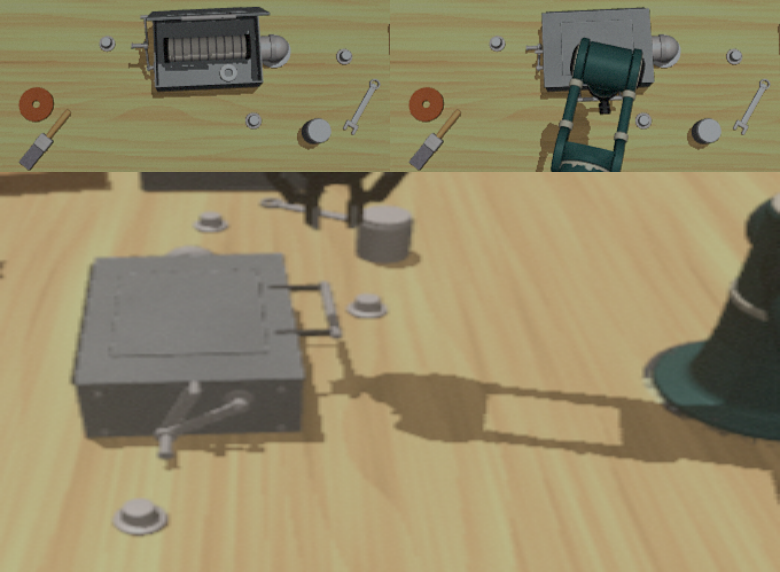

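The lid is flat. The bar's near end is at (336,163) in the lower panel, and the prediction for fully shut is (334.5,163). The loose things haven't moved in the top view, so I'm handing in.

```bash
python3 -c "
from workcell import *
print(job_done())"
```

```text
the job is handed in; nothing more can be done
None
```

The stay is broken, the lid is shut, and I handed the job in at about 20 s of the 64 s allowed. No verdict was reported.

- **Breaking the stay:** I pushed the pin about 30 mm along the 40° line with the back of the open finger, at 5–8 N. The pin's position afterwards puts the knuckle well past 0.3 rad. The lid was then at about 1.11 rad.
- **Lowering the lid:** I gripped the bar at 30–40 N and took it down its 250 mm arc at about 0.25–0.3 rad/s. I then pressed it onto a hard stop (28 N at the wrist), let go and lifted clear.

**Last checks:**
- **Lid shut:** the bar's near end in the side picture matches the prediction for fully shut to about 1 pixel. That picture alone resolves only about 0.02–0.03 rad, so the hard stop is the stronger evidence.
- **Robot clear:** the wrist force is about 0 N, so the robot touches nothing.
- **Loose things:** the three caps, the tin and the grinding wheel look unchanged in the top view, and by eye so do the spanner and brush. The clamping ring can't be seen under the shut lid, but nothing reached inside the box.
- **Disagreement:** my first rough fixes of the caps differed by about 15 mm between the two cameras, partly because I assumed the wrong height. I used none of them for a move.

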